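Shut an assortment case and snap its clips

TASK

Shut the green assortment case: push its lid fully down with the closed fingers, then snap its two front clips down flat against the front, going from left to right as seen from the robot. Do not snap a clip before the lid is down, do not shove or lift the case, and leave the spanner, the socket and the tin where they are.

Things in the scene. Friction and masses are not known exactly. Their poses are not given: they have to be found in the camera images.
- case: green sheet-steel assortment case of fasteners, 3.5 kg, loose on the bench (stays put under a few N sideways); 250 mm deep (own x), 340 wide (own y), 65 high shut (tray 45 + lid 20). Origin: centre of its underside; own -x is the front, facing the robot, own y its left. A folded black handle stands out 25 mm from the front, own y -55 to 55 mm, below 36 mm height
- lid (a joint): opening angle of the lid, rad: 0 fully down, grows as the front edge rises (up to 1.7). Starts ajar. Stiff friction hinge: the lid stays where it is left and needs about 1 to 5 N at its front edge to push down
- lid_hinge (a point): middle of the lid's hinge line, at the back (own x +125 mm of the case) and 45 mm above the bench; the line runs along the case's y
- lid_front (a point): middle of the lid's top front edge (moves with the lid): seen along the lid 250 mm from the hinge line, and 20 mm above the lid's underside plane, which passes through the hinge line. The lid's top is flat but for ribs 2 mm high
- clip_left (a joint): angle of the left clip (own y +110 mm of the case), rad: 0 open, pointing outward 25 degrees above the lid's plane; 2.01 shut, hanging straight down flat against the front. Springs over centre: needs 2 to 5 N near its free edge, and once pushed past about 1.2 it snaps shut by itself; let go before about 0.8 it springs back open
- clip_left_pin (a point): middle of the left clip's hinge pin, on the lid's front edge 6 mm in front of the lid and 10 mm above its underside (so 55 mm above the bench when the lid is down); the pin runs along the case's y
- clip_left_edge (a point): middle of the left clip's free edge, 40 mm from its pin; the clip is a steel plate 40 mm wide (along the pin), 40 mm long, 3 mm thick with a 5 mm thumb edge
- clip_right (a joint): angle of the right clip (own y -110 mm of the case), same as the left one
- clip_right_pin (a point): middle of the right clip's hinge pin, as on the left
- clip_right_edge (a point): middle of the right clip's free edge, as on the left
- spanner: loose steel spanner, 180 mm long, lying flat to the right of the case; bystander
- socket: loose deep steel socket, 30 mm diameter, 60 mm high, standing in front of the middle of the case; origin at its underside; bystander
- tin: loose closed tin, 66 mm diameter, 85 mm high, standing to the left of the case; origin at its underside; bystander

How it is judged:
On the way, in this order (a step that is already met when the one before it is completed fails the run):
1. the lid is fully down, both clips still open (value of joint lid below 0.03 rad and value of joint each of clip_left, clip_right below 1 rad), for 0.2 s.
2. the left clip is snapped flat, the right one still open (value of joint lid below 0.03 rad and value of joint clip_left above 1.85 rad and value of joint clip_right below 1 rad), for 0.2 s.
3. the right clip is snapped flat too (value of joint lid below 0.03 rad and value of joint each of clip_left, clip_right above 1.85 rad), for 0.2 s.
At the end, for the whole second after the job is handed in: The lid is fully down (within 0.03 rad), both clips hang flat against the front (past 1.85 of 2.01 rad), the case stands within 30 mm of where it stood, and the spanner, socket and tin are within 20 mm of where they were (all of step 3 and distance of case from where it was at the start of the episode below 0.03 m and angle between case's own z axis and vertical below 0.05 rad and linear speed of case below 0.02 m/s and distance of each of spanner, socket, tin from where it was at the start of the episode below 0.02 m); the robot touches nothing.
It fails at once if a clip is snapped down while the lid is open (value of joint lid above 0.06 rad and value of joint any of clip_left, clip_right above 1.5 rad).
It fails at once if the right clip is snapped before the left one (value of joint clip_right above 1.5 rad and value of joint clip_left below 1.5 rad).
It fails at once if the case is lifted or tipped (height (world z) of case above 0.012 m or angle between case's own z axis and vertical above 0.1 rad).
It fails at once if the case is shoved from its place (distance of case from where it was at the start of the episode above 0.03 m).
It fails at once if the spanner, socket or tin is disturbed or picked up (distance of any of spanner, socket, tin from where it was at the start of the episode above 0.02 m or angle between any of tin, socket's own z axis and vertical above 0.5 rad).
It also fails if it takes over 56 s, if anything falls off the work surface, if the arm or the gripper's body presses on something with over 40 N, if the wrist force passes 120 N, or if a joint passes its speed limit or range.

ROBOT

A 6-joint arm with a two-finger parallel gripper is mounted at the origin on the work surface. World frame = base frame: x ahead of the robot, y to its left, z up, the work surface at z = 0. Lengths are in m, angles in rad, forces in N, time in s.
With the tool pointing down it reaches from about 0.375 to 0.9 m from the base axis. Payload 3.1 kg.
Tool frame: the origin (TCP) lies midway between the tips of the shut fingers; the grasp point (between the pads) lies 19 mm behind it; z points along the fingers, y is the line along which they close (so a half turn about z gives the same grasp; the last joint's range is limited). The gripper opens to 87 mm and grips with 3 to 60 N. Pads are 19 mm wide; open, the fingers measure 117 mm over their backs; the gripper's body (75 mm by 190 mm) begins 51 mm behind the grasp point.
Start: joints at [-1.399, 0.527, 1.433, -0, 1.181, -0.178], TCP at [0.215, -0.587, 0.2] pointing down, gripper open.
Joint ranges: [-3.08, 3.08], [-0.75, 2.2], [0.22, 2.44], [-1.43, 4.57], [0, 2.65], [-2.85, 2.85]. Speed limits (rad/s): [2.79, 2.79, 3.14, 3.14, 3.14, 3.14].

INTERFACE

Orientations are given as a unit quaternion [x, y, z, w].
In Python, from rig import status, imaging, order gives the robot as it stands.
- The arm moves only by the tool arm_command, never from a script. Its argument "deltas" is one flat list of numbers, 5 for each row, row after row: the opening, from -1 (shut) to 1 (fully open), so that 0 is half open, then the shift along the tool's x, y, z in m, then the turn about the tool's z in rad. In form: [gripper, tx, ty, tz, roll, gripper, tx, ty, tz, roll, ...]. A call has 1 to 12 rows; each row shifts and turns the commanded pose from where the row before left it, along the tool's axes as they then stand; what a row does not reach is not made up. A row lasts 1/8 s, in which the tool goes at most 62.5 mm and 10.7 degrees, less where a joint would pass 70% of its speed; a pose out of reach is approached as far as the arm can. A call with a gripper value outside its range is refused whole. The fingers move at their own pace and stop on an object; "newtons" is the grip in N (left out, the last holds). Time passes only in rows, so rows that do not move let the fingers close. It gives the time, the measured TCP pose, the force, the opening and the grip force at its end, in the units of the state.
- status.get_obs(): the state, without advancing time (a new reading comes with each control period).
- imaging.camera(name): name is "scene" or "top" or "wrist"; returns (picture, depth): 384x512x3 uint8, red, green, blue; 384x512 float32, m along the optical axis (not along the pixel's ray), 0 where there is no reading.
- imaging.camera_params(name): a dict with "intrinsics" (3x3 intrinsics, pixels), "camera_from_world" (4x4, takes a point from world to camera coordinates). Camera axes: x right, y up, looking along -z (the intrinsics and any distortion apply to the point x, -y, -z); pixel columns grow to the right and rows downward; lengths in m; the calibration is good to about 2 mm. A picture is of the moment at which its call begins: read the wrist's pose just before it. camera_params takes no time and is no camera call; for the wrist camera it gives the pose at the moment of the call.
- order.hand_in(): hands the job in; it is judged then, once.
The state is a dict: "time": time; "q": joint angles; "joint_velocities": joint speeds; "joint_torque": joint torques, N m; "position": TCP position; "tool_rot": TCP orientation; "ft_force": force on the tool from outside, world axes, zero at the start; "moment": the same for the moment, N m; "grip_width": finger opening in m; "grip_force": force on a finger pad.
Only numpy, scipy, OpenCV 4.12 (cv2) and the standard library are available. Lean on these libraries where they do the work, as an engineer would, in place of code of your own. Each camera call takes 0.05 s, during which the arm holds its last target. There are 200 camera calls.

## Working session

There is one attempt and no reset: what is moved stays moved. The work goes in short steps, Python scripts to look and compute and a tool call to move; the robot and the scene stay as the last step left them, time stands still between calls to the robot, and variables do not carry over. Pictures are saved under pics/ and viewed, at most 10 in all, crops included, and the job is handed in when it is done.

Besides the shell and the picture viewer there is one more tool, called after "Emit:" as name(argument=value, ...) on one line, values as JSON. arm_command: Moves the arm, as the interface text tells. Its arguments: {"type":"object","properties":{"deltas":{"type":"array"},"newtons":{"type":"number"}},"required":["deltas"]}

```bash
mkdir -p pics; ls
cat > h.py <<'E'
import numpy as np, cv2
from rig import status, imaging, order
def grab(n):
    p=imaging.camera_params(n); im,d=imaging.camera(n); return im,d,np.array(p["intrinsics"]),np.array(p["camera_from_world"])
def cloud(d,K,T):
    v,u=np.mgrid[:d.shape[0],:d.shape[1]]
    c=np.stack([(u-K[0,2])/K[0,0]*d,-(v-K[1,2])/K[1,1]*d,-d,np.ones_like(d)],-1)
    return (c@np.linalg.inv(T).T)[...,:3]
E
python3 - <<'E'
from h import *
o=status.get_obs();print(o)
for n in("scene","top"):
    im,d,K,T=grab(n); np.savez(f"{n}.npz",im=im,d=d,K=K,T=T)
    cv2.imwrite(f"pics/{n}0.png",im[...,::-1]); print(n,K.round(1).tolist(),np.linalg.inv(T).round(3).tolist())
E
```

```text
pics
{'time': 0.0, 'q': array([-1.39849090e+00,  5.28481985e-01,  1.43388206e+00, -1.56959690e-05,
        1.18141281e+00, -1.78509036e-01]), 'joint_velocities': array([ 0.00043983, -0.00109678, -0.00119452, -0.00111389, -0.00210503,
        0.0010713 ]), 'joint_torque': array([ 1.69948435e-03, -4.40033126e+01, -1.76592082e+01,  6.35267654e-02,
        5.81874687e-02, -1.77585516e-04]), 'position': array([ 0.21467169, -0.58614882,  0.19936842]), 'tool_rot': array([ 9.84654446e-01,  1.74511973e-01, -3.86974525e-06, -1.09211648e-03]), 'ft_force': array([ 0.11595827, -0.05699305,  0.3128458 ]), 'moment': array([-0.01055229, -0.03293525, -0.01690666]), 'grip_force': 0.0, 'grip_width': 0.08734651601601048}
scene [[347.0, 0.0, 252.4], [0.0, 347.0, 191.4], [0.0, 0.0, 1.0]] [[0.995, 0.083, -0.055, 0.599], [-0.1, 0.8, -0.592, -0.474], [-0.006, 0.594, 0.804, 0.771], [0.0, 0.0, 0.0, 1.0]]
top [[439.5, 0.0, 256.2], [0.0, 439.5, 200.4], [0.0, 0.0, 1.0]] [[-0.03, 0.998, -0.048, 0.591], [-1.0, -0.03, 0.002, 0.061], [0.001, 0.048, 0.999, 1.17], [0.0, 0.0, 0.0, 1.0]]
```

View pics/scene0.png

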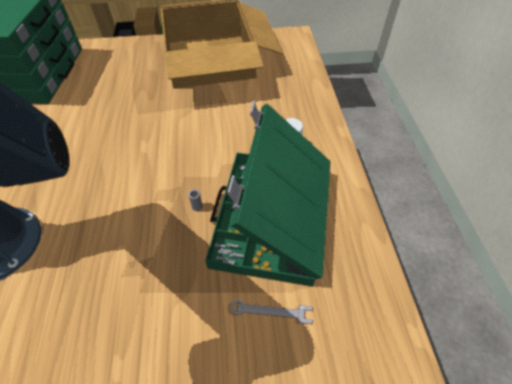

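View pics/top0.png

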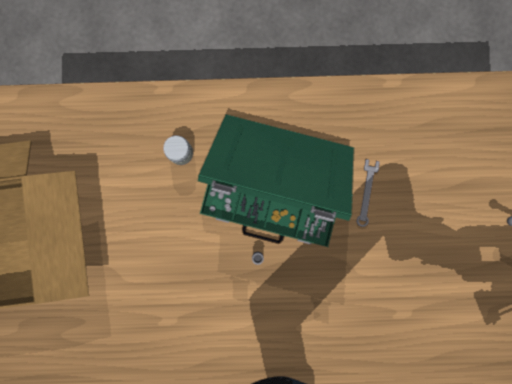

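The scene view shows the lid open with its front edge raised, at about (240-330, 110-280), the socket at (196,200) and the spanner at (270,312). In the top view the case is yawed and centred near (275,180). The tin is at (178,150), the socket at (258,257), the spanner at (367,190), and the clips at (223,187) and (322,215).

Run:
```python
from h import *
for n in("top","scene"):
    z=np.load(n+".npz"); im,d,K,T=[z[k] for k in("im","d","K","T")]
    P=cloud(d,K,T); hsv=cv2.cvtColor(im,cv2.COLOR_RGB2HSV)
    g=(hsv[...,0]>60)&(hsv[...,0]<95)&(hsv[...,1]>90)&(d>0)&(P[...,0]>.45)&(abs(P[...,1])<.4)
    ncc,lab,st,_=cv2.connectedComponentsWithStats(g.astype(np.uint8)); 
    l=1+np.argmax(st[1:,4]); g=lab==l; Q=P[g]; print(n,g.sum(),Q.min(0).round(3),Q.max(0).round(3))
    # lid plane RANSAC
    rng=np.random.default_rng(0);best=None
    for _ in range(500):
        a,b,c=Q[rng.choice(len(Q),3,False)];m=np.cross(b-a,c-a);L=np.linalg.norm(m)
        if L<1e-4: continue
        m/=L; k=abs((Q-a)@m)<.003
        if best is None or k.sum()>best.sum(): best=k
    I=Q[best]; c=I.mean(0); m=np.linalg.svd(I-c,full_matrices=0)[2][2]; m*=np.sign(m[2])
    print(" lid n",m.round(3),"inl",best.sum(),"c",c.round(3),"angle",np.arccos(m[2]).round(3),"yaw(front dir horizontal n->)",np.degrees(np.arctan2(m[1],m[0])).round(1),"z range",I[:,2].min().round(3),I[:,2].max().round(3))
    # corners of lid: rectangle fit in plane
    ax=np.array([m[0],m[1],0]);ax/=np.linalg.norm(ax); ey=np.cross([0,0,1],-ax); ex=np.cross(ey,m)
    uv=np.stack([(I-c)@ex,(I-c)@ey],1).astype(np.float32); r=cv2.minAreaRect(uv); print(" rect",r)
    for q in cv2.boxPoints(r): print("  corner",(c+q[0]*ex+q[1]*ey).round(3))
    rest=Q[~best]; print(" rest z",np.percentile(rest[:,2],[1,50,99]).round(3))
    # bystanders & bench
    tb=(P[...,2]>.008)&(P[...,2]<.12)&~cv2.dilate(g.astype(np.uint8),np.ones((3,3))).astype(bool)&(d>0)&(P[...,0]>.3)&(P[...,0]<.95)&(abs(P[...,1])<.45)&(hsv[...,1]<90)
    k,lab,st,ce=cv2.connectedComponentsWithStats(tb.astype(np.uint8))
    for i in range(1,k):
        if st[i,4]>15: s=P[lab==i];print("  obj",st[i].tolist(),s.min(0).round(3),s.max(0).round(3))
```

```text
top 12412 [ 0.541 -0.187 -0.005] [0.864 0.202 0.236]
 lid n [ 0.663 -0.194  0.723] inl 9253 c [ 0.724 -0.002  0.157] angle 0.762 yaw(front dir horizontal n->) -16.3 z range 0.06 0.236
 rect ((-0.012205950915813446, -7.599592208862305e-06), (0.25024735927581787, 0.33464130759239197), 0.1356140822172165)
  corner [ 0.773 -0.191  0.062]
  corner [0.867 0.131 0.062]
  corner [0.693 0.181 0.235]
  corner [ 0.599 -0.141  0.234]
 rest z [-0.002  0.005  0.23 ]
  obj [164, 136, 29, 29, 654] [0.747 0.222 0.009] [0.81  0.285 0.092]
  obj [365, 159, 5, 12, 21] [ 0.719 -0.243  0.008] [ 0.748 -0.232  0.011]
  obj [210, 191, 5, 5, 17] [0.664 0.169 0.01 ] [0.675 0.18  0.017]
  obj [219, 193, 4, 5, 18] [0.658 0.148 0.009] [0.669 0.157 0.019]
  obj [225, 198, 6, 13, 45] [0.623 0.128 0.008] [0.655 0.142 0.019]
  obj [242, 198, 3, 13, 17] [0.622 0.091 0.01 ] [0.654 0.097 0.023]
  obj [253, 203, 5, 14, 25] [0.606 0.057 0.009] [0.64  0.068 0.022]
  obj [216, 219, 13, 4, 16] [0.592 0.134 0.024] [0.601 0.165 0.029]
  obj [309, 218, 10, 19, 59] [ 0.549 -0.101  0.008] [ 0.596 -0.077  0.023]
  obj [298, 218, 3
[... 1199 characters left out ...]
 0.017] [ 0.597 -0.073  0.023]
  obj [218, 248, 25, 9, 83] [ 0.55  -0.106  0.009] [ 0.607 -0.081  0.023]
  obj [217, 255, 17, 9, 51] [ 0.547 -0.123  0.012] [ 0.584 -0.099  0.022]
  obj [288, 264, 16, 10, 43] [ 0.711 -0.162  0.009] [ 0.743 -0.139  0.02 ]
  obj [240, 301, 10, 12, 39] [ 0.591 -0.234  0.008] [ 0.612 -0.21   0.01 ]
  obj [231, 303, 4, 11, 18] [ 0.572 -0.235  0.008] [ 0.58  -0.213  0.012]
  obj [298, 305, 15, 19, 100] [ 0.713 -0.273  0.008] [ 0.748 -0.232  0.011]
  obj [268, 307, 12, 8, 29] [ 0.652 -0.247  0.008] [ 0.676 -0.231  0.01 ]
  obj [258, 308, 11, 5, 23] [ 0.63  -0.24   0.008] [ 0.652 -0.23   0.01 ]
  obj [285, 309, 12, 8, 32] [ 0.689 -0.255  0.008] [ 0.713 -0.238  0.011]
```

Emit:
arm_command(deltas=[-1,0,0,-0.03,0.1586,-1,0,0,-0.03,0.1586,-1,0,0,-0.03,0.1586,-1,0,0,-0.03,0.1586,-1,0.019,-0.05,0,0,-1,0.019,-0.05,0,0,-1,0.019,-0.05,0,0,-1,0.019,-0.05,0,0,-1,0.019,-0.05,0,0,-1,0.019,-0.05,0,0,-1,0.019,-0.05,0,0], newtons=20)

```text
time: 1.48
position: [0.4411, -0.2864, 0.32]
tool_rot: [0.99, -0.141, -0.0, -0.0]
ft_force: [0.2, -0.2, -0.3]
grip_width: 0.0006
grip_force: 0.0
```

Emit:
arm_command(deltas=[-1,0.019,-0.05,0,0,-1,0.019,-0.05,0,0,-1,0.019,-0.05,0,0,-1,0.019,-0.05,0,0,-1,0.019,-0.05,0,0,-1,0.019,-0.05,0,0,-1,0.019,-0.05,0,0,-1,0,0,0,0,-1,0,0,0,0])

```text
time: 2.6
position: [0.6654, 0.0107, 0.3195]
tool_rot: [0.99, -0.141, -0.001, 0.0]
ft_force: [0.3, 0.2, 0.1]
grip_width: 0.0004
grip_force: 0.0
```

```bash
cat >> h.py <<'E'
EX=np.array([.960,-.280]);EY=np.array([.280,.960]);C=np.array([.686,.007])
def own():
    o=status.get_obs();p=o["position"];q=p[:2]-C
    x,y,z,w=o["tool_rot"]
    print("t %.2f own x %.4f y %.4f z %.4f F %s heading %.2f grip %.3f"%(o["time"],q@EX,q@EY,p[2],o["ft_force"].round(1),np.degrees(np.arctan2(2*(x*y+w*z),1-2*(y*y+z*z))),o["grip_width"]))
E
python3 -c "from h import *;own()"
```

```text
t 2.60 own x -0.0208 y -0.0023 z 0.3195 F [0.3 0.2 0.1] heading -16.22 grip 0.000
```

Emit:
arm_command(deltas=[-1,0,0,0.03,0,-1,0,0,0.03,0,-1,0,0,0.025,0,-1,0,0,0.008,0,-1,0,0,0.007,0,-1,-0.0087,0,0.009,0,-1,-0.0087,0,0.0095,0,-1,-0.0075,0,0.009,0,-1,-0.0075,0,0.009,0,-1,0,0,0,0])

```text
time: 3.85
position: [0.6338, 0.0203, 0.1827]
tool_rot: [0.99, -0.141, -0.001, -0.0]
ft_force: [-0.8, -0.5, 0.2]
grip_width: 0.0009
grip_force: 0.0
```

Run:
```python
from h import *;own()
im,d,K,T=grab("scene");cv2.imwrite("pics/s1.png",im[...,::-1])
```

```text
t 3.85 own x -0.0538 y -0.0018 z 0.1827 F [-0.8 -0.5  0.2] heading -16.23 grip 0.001
```

View pics/s1.png

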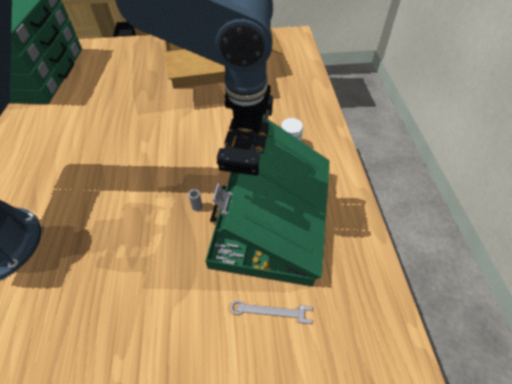

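The fingers are on the lid's front edge near (240,160) and the lid has come down as planned. The clip at (222,197) is still open and the bystanders haven't moved. I'll carry on along the arc.

Emit:
arm_command(deltas=[-1,-0.006,0,0.0097,0,-1,-0.006,0,0.0097,0,-1,-0.0055,0,0.0103,0,-1,-0.0055,0,0.0103,0,-1,-0.0045,0,0.0108,0,-1,-0.004,0,0.0108,0,-1,-0.0035,0,0.0112,0,-1,-0.003,0,0.0112,0,-1,-0.002,0,0.008,0,-1,-0.0015,0,0.008,0,-1,0,0,0,0])

```text
time: 5.28
position: [0.5946, 0.0314, 0.0831]
tool_rot: [0.99, -0.141, -0.001, 0.0]
ft_force: [-0.3, 0.5, -0.1]
grip_width: 0.0006
grip_force: 0.0
```

Emit:
arm_command(deltas=[-1,-0.001,0,0.007,0,-1,-0.001,0,0.007,0,-1,0,0,0.003,0,-1,0,0,0.002,0,-1,0,0,0,0,-1,0,0,0,0])

```text
time: 6.02
position: [0.5934, 0.0319, 0.065]
tool_rot: [0.99, -0.141, 0.0, 0.0]
ft_force: [0.1, -0.1, -0.7]
grip_width: 0.0003
grip_force: 0.0
```

```bash
python3 -c "from h import *;own()"
```

```text
t 6.03 own x -0.0959 y -0.0020 z 0.0650 F [ 0.1 -0.1 -0.7] heading -16.25 grip 0.000
```

Emit:
arm_command(deltas=[-1,0,0,0.001,0,-1,0,0,0.001,0,-1,0,0,0,0])

```text
time: 6.4
position: [0.5932, 0.0319, 0.0628]
tool_rot: [0.99, -0.141, -0.0, 0.0]
ft_force: [0.1, -0.8, 0.7]
grip_width: 0.0004
grip_force: 0.0
```

Emit:
arm_command(deltas=[-1,0,0,0.001,0,-1,0,0,0.001,0,-1,0,0,0,0,-1,0,0,0,0])

```text
time: 6.9
position: [0.5932, 0.0319, 0.0608]
tool_rot: [0.99, -0.141, 0.0, 0.0]
ft_force: [0.3, -0.0, 0.4]
grip_width: 0.0002
grip_force: 0.0
```

```bash
cat > lid.py <<'E'
from h import *
own()
for n in ("top","scene"):
    im,d,K,T=grab(n);P=cloud(d,K,T);hsv=cv2.cvtColor(im,cv2.COLOR_RGB2HSV)
    q=P[...,:2]-C;ox=q@EX;oy=q@EY
    g=(hsv[...,0]>60)&(hsv[...,0]<95)&(hsv[...,1]>90)&(d>0)&(ox>-.12)&(ox<.12)&(abs(oy)<.165)&(P[...,2]>.04)
    A=np.c_[ox[g],oy[g],np.ones(g.sum())];s=np.linalg.lstsq(A,P[...,2][g],rcond=None)[0];r=P[...,2][g]-A@s
    k=abs(r)<.006;s=np.linalg.lstsq(A[k],P[...,2][g][k],rcond=None)[0]
    print(n,"slope x",s[0].round(4),"y",s[1].round(4),"z0",s[2].round(4),k.sum(),g.sum())
    for sy in(.11,-.11):
        m=(abs(oy-sy)<.012)&(ox>-.19)&(ox<-.131)&(P[...,2]>.02)&(d>0)
        print("  clip",sy,m.sum(),[(round(float(a),3),round(float(b),3)) for a,b in sorted(zip(ox[m],P[...,2][m]))[::6]])
    cv2.imwrite(f"pics/{n}_l.png",cv2.resize(im[130:290,160:380] if n=="top" else im[90:290,160:380],None,fx=3,fy=3)[...,::-1])
E
python3 lid.py
```

```text
t 6.90 own x -0.0960 y -0.0021 z 0.0608 F [ 0.3 -0.   0.4] heading -16.25 grip 0.000
top slope x -0.0774 y -0.0002 z0 0.075 9334 9830
  clip 0.11 124 [(-0.162, 0.092), (-0.16, 0.099), (-0.158, 0.096), (-0.157, 0.098), (-0.155, 0.097), (-0.155, 0.092), (-0.153, 0.089), (-0.151, 0.085), (-0.15, 0.088), (-0.148, 0.087), (-0.147, 0.084), (-0.145, 0.088), (-0.144, 0.085), (-0.142, 0.088), (-0.141, 0.082), (-0.14, 0.081), (-0.138, 0.084), (-0.136, 0.083), (-0.135, 0.081), (-0.133, 0.081), (-0.132, 0.075)]
  clip -0.11 33 [(-0.16, 0.096), (-0.153, 0.092), (-0.147, 0.083), (-0.142, 0.082), (-0.137, 0.08), (-0.133, 0.078)]
scene slope x -0.0741 y -0.0007 z0 0.0751 9920 10101
  clip 0.11 0 []
  clip -0.11 135 [(-0.16, 0.095), (-0.159, 0.098), (-0.157, 0.097), (-0.156, 0.095), (-0.155, 0.096), (-0.154, 0.091), (-0.153, 0.091), (-0.152, 0.092), (-0.151, 0.09), (-0.149, 0.088), (-0.149, 0.087), (-0.147, 0.086), (-0.145, 0.085), (-0.144, 0.084), (-0.143, 0.083), (-0.141, 0.086), (-0.14, 0.085), (-0.139, 0.081), (-0.137, 0.081), (-0.136, 0.081), (-0.134, 0.079), (-0.133, 0.08), (-0.132, 0.079)]
```

View pics/scene_l.png

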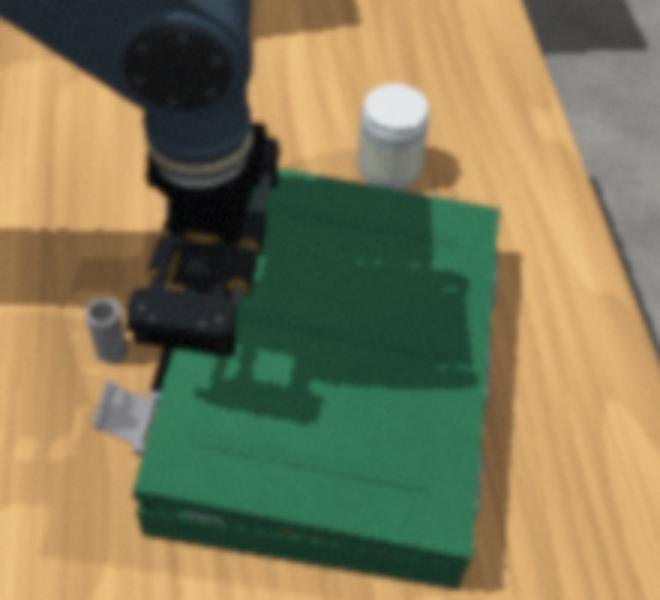

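The lid is still about 0.075 rad open, and its front is higher than the TCP reading suggests. I'll check where the fingertips really are with the top view and the depth data.

Run:
```python
from h import *
p=np.r_[status.get_obs()["position"],1]
for n in("top","scene","wrist"):
    q=imaging.camera_params(n);K=np.array(q["intrinsics"]);c=np.array(q["camera_from_world"])@p
    print(n,(K@np.array([c[0],-c[1],-c[2]])/-c[2]).round(1))
im,d,K,T=grab("wrist");print(np.linalg.inv(T).round(3).tolist(),K.tolist())
im2=cv2.imread("pics/top_l.png"); im2=cv2.resize(im2,None,fx=.6,fy=.6);a=im[...,::-1]
out=np.zeros((384,512+im2.shape[1],3),np.uint8);out[:,:512]=a;out[:im2.shape[0],512:]=im2[:384];cv2.imwrite("pics/w1.png",cv2.resize(out,None,fx=.85,fy=.85));print(out.shape)
P=cloud(d,K,T);q=P[...,:2]-C;ox=q@EX;oy=q@EY
for r in(150,200,250,300,350): print(r,[(c,round(float(ox[r,c]),3),round(float(oy[r,c]),3),round(float(P[r,c,2]),3)) for c in range(60,512,80)])
```

```text
top [267.6 220.3   1. ]
scene [231.7 198.6   1. ]
wrist [259.6 216.6   1. ]
[[-0.28, 0.929, 0.241, 0.659], [-0.96, -0.27, -0.071, 0.013], [-0.001, -0.252, 0.968, 0.245], [0.0, 0.0, 0.0, 1.0]] [[324.09095745769986, 0.0, 259.2250698751527], [0.0, 324.09095745769986, 182.65755472504486], [0.0, 0.0, 1.0]]
(384, 908, 3)
150 [(60, -0.053, 0.102, 0.078), (140, -0.053, 0.06, 0.078), (220, -0.053, 0.018, 0.078), (300, -0.053, -0.023, 0.078), (380, -0.053, -0.065, 0.077), (460, -0.053, -0.107, 0.077)]
200 [(60, -0.08, 0.104, 0.08), (140, -0.08, 0.062, 0.08), (220, -0.08, 0.019, 0.08), (300, -0.079, -0.024, 0.08), (380, -0.079, -0.066, 0.08), (460, -0.079, -0.108, 0.08)]
250 [(60, -0.064, 0.048, 0.17), (140, -0.061, 0.026, 0.175), (220, -0.061, 0.007, 0.176), (300, -0.061, -0.011, 0.176), (380, -0.061, -0.03, 0.176), (460, -0.065, -0.053, 0.169)]
300 [(60, -0.072, 0.044, 0.18), (140, -0.072, 0.025, 0.18), (220, -0.072, 0.007, 0.18), (300, -0.072, -0.011, 0.18), (380, -0.072, -0.03, 0.18), (460, -0.139, -0.118, 0.081)]
350 [(60, -0.071, 0.034, 0.196), (140, -0.07, 0.019, 0.197), (220, -0.069, 0.005, 0.198), (300, -0.07, -0.009, 0.197), (380, -0.072, -0.024, 0.195), (460, -0.072, -0.039, 0.195)]
```

View pics/w1.png

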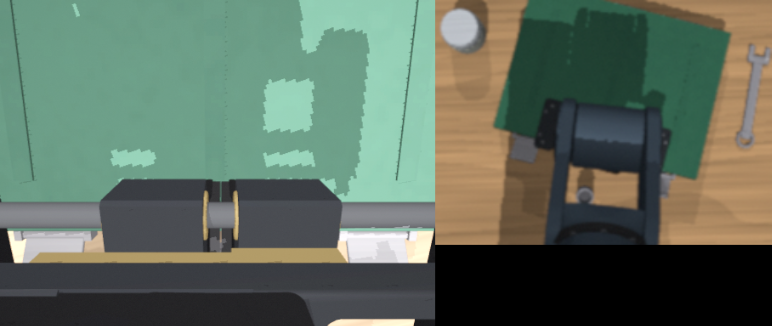

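Run:
```python
from h import *
im,d,K,T=grab("wrist")
P=cloud(d,K,T);q=P[...,:2]-C;ox=q@EX;oy=q@EY
for c in(30,150,200,260,320): print(c,[(r,round(float(ox[r,c]),3),round(float(oy[r,c]),3),round(float(P[r,c,2]),3)) for r in range(204,300,5)])
```

```text
30 [(204, -0.081, 0.12, 0.081), (209, -0.084, 0.12, 0.082), (214, -0.087, 0.121, 0.081), (219, -0.09, 0.122, 0.08), (224, -0.093, 0.122, 0.081), (229, -0.096, 0.123, 0.081), (234, -0.099, 0.123, 0.081), (239, -0.063, 0.058, 0.167), (244, -0.063, 0.057, 0.168), (249, -0.064, 0.057, 0.169), (254, -0.066, 0.057, 0.169), (259, -0.066, 0.056, 0.17), (264, -0.068, 0.057, 0.17), (269, -0.119, 0.126, 0.082), (274, -0.125, 0.13, 0.077), (279, -0.129, 0.131, 0.077), (284, -0.18, 0.193, 0.0), (289, -0.134, 0.131, 0.078), (294, -0.136, 0.13, 0.081), (299, -0.139, 0.13, 0.081)]
150 [(204, -0.082, 0.057, 0.08), (209, -0.085, 0.057, 0.08), (214, -0.058, 0.028, 0.16), (219, -0.058, 0.027, 0.163), (224, -0.058, 0.026, 0.167), (229, -0.058, 0.025, 0.171), (234, -0.058, 0.024, 0.173), (239, -0.058, 0.023, 0.176), (244, -0.059, 0.023, 0.177), (249, -0.061, 0.023, 0.176), (254, -0.062, 0.023, 0.176), (259, -0.063, 0.023, 0.177), (264, -0.065, 0.024, 0.176), (269, -0.066, 0.024, 0.177), (274, -0.067, 0.024, 0.176), (279, -0.069, 0.024, 0.176), (284, -0.07, 0.024, 0.176), (289, -0.071, 0.024, 0.177), (294,
[... 1136 characters left out ...]
02, 0.001), (289, -0.181, -0.002, 0.006), (294, -0.18, -0.002, 0.013), (299, -0.071, -0.002, 0.18)]
320 [(204, -0.081, -0.034, 0.081), (209, -0.084, -0.034, 0.08), (214, -0.058, -0.019, 0.16), (219, -0.058, -0.018, 0.165), (224, -0.058, -0.017, 0.167), (229, -0.058, -0.017, 0.171), (234, -0.058, -0.016, 0.174), (239, -0.059, -0.016, 0.176), (244, -0.06, -0.016, 0.176), (249, -0.061, -0.016, 0.175), (254, -0.062, -0.016, 0.176), (259, -0.063, -0.016, 0.176), (264, -0.065, -0.016, 0.176), (269, -0.066, -0.016, 0.176), (274, -0.067, -0.016, 0.176), (279, -0.068, -0.016, 0.177), (284, -0.07, -0.016, 0.176), (289, -0.071, -0.016, 0.176), (294, -0.072, -0.016, 0.177), (299, -0.072, -0.016, 0.179)]
```

The visible finger ends at about z 0.082 on the lid, so the real contact is about 20 mm above the reported TCP. The lid is following the fingers, so I'll keep pressing in small steps and measure again.

Emit:
arm_command(deltas=[-1,0,0,0.002,0,-1,0,0,0.002,0,-1,0,0,0.002,0,-1,0,0,0.002,0,-1,0,0,0,0])

```text
time: 7.72
position: [0.593, 0.0319, 0.0526]
tool_rot: [0.99, -0.141, -0.0, 0.0]
ft_force: [0.1, 0.5, -0.2]
grip_width: 0.0002
grip_force: 0.0
```

```bash
python3 lid.py
```

```text
t 7.72 own x -0.0962 y -0.0021 z 0.0526 F [ 0.1  0.5 -0.2] heading -16.25 grip 0.000
top slope x -0.0423 y -0.0004 z0 0.0704 9367 9817
  clip 0.11 128 [(-0.163, 0.084), (-0.162, 0.088), (-0.16, 0.085), (-0.159, 0.085), (-0.157, 0.087), (-0.156, 0.081), (-0.155, 0.078), (-0.153, 0.078), (-0.152, 0.078), (-0.15, 0.083), (-0.149, 0.077), (-0.147, 0.078), (-0.146, 0.076), (-0.144, 0.075), (-0.143, 0.076), (-0.141, 0.076), (-0.14, 0.073), (-0.138, 0.073), (-0.136, 0.07), (-0.135, 0.073), (-0.133, 0.071), (-0.131, 0.065)]
  clip -0.11 39 [(-0.163, 0.084), (-0.155, 0.08), (-0.149, 0.076), (-0.145, 0.075), (-0.14, 0.069), (-0.136, 0.07), (-0.133, 0.07)]
scene slope x -0.0386 y -0.0008 z0 0.0705 9812 10011
  clip 0.11 0 []
  clip -0.11 145 [(-0.163, 0.084), (-0.161, 0.085), (-0.159, 0.088), (-0.158, 0.085), (-0.157, 0.081), (-0.156, 0.084), (-0.155, 0.083), (-0.153, 0.081), (-0.152, 0.079), (-0.151, 0.079), (-0.15, 0.077), (-0.149, 0.076), (-0.147, 0.076), (-0.145, 0.079), (-0.144, 0.077), (-0.143, 0.074), (-0.142, 0.072), (-0.141, 0.074), (-0.14, 0.072), (-0.138, 0.073), (-0.137, 0.075), (-0.135, 0.071), (-0.134, 0.068), (-0.132, 0.07), (-0.131, 0.068)]
```

Emit:
arm_command(deltas=[-1,0,0,0.002,0,-1,0,0,0.002,0,-1,0,0,0.002,0,-1,0,0,0.002,0,-1,0,0,0,0])

```text
time: 8.45
position: [0.593, 0.032, 0.0446]
tool_rot: [0.99, -0.141, -0.0, 0.0]
ft_force: [-0.4, 0.7, -0.5]
grip_width: 0.0002
grip_force: 0.0
```

Emit:
arm_command(deltas=[-1,0,0,0.001,0,-1,0,0,0,0])

```text
time: 8.7
position: [0.5932, 0.0319, 0.0438]
tool_rot: [0.99, -0.141, 0.0, -0.0]
ft_force: [0.2, 0.4, -0.6]
grip_width: 0.0004
grip_force: 0.0
```

```bash
python3 lid.py | grep -v clip
```

```text
t 8.70 own x -0.0961 y -0.0021 z 0.0438 F [ 0.2  0.4 -0.6] heading -16.25 grip 0.000
top slope x -0.0047 y -0.0003 z0 0.0657 9355 9812
scene slope x -0.0021 y -0.0005 z0 0.0658 9675 9914
```

Emit:
arm_command(deltas=[-1,0,0,0.0007,0,-1,0,0,0,0,-1,0,0,0,0])

```text
time: 9.18
position: [0.5933, 0.0319, 0.0432]
tool_rot: [0.99, -0.141, 0.0, -0.0]
ft_force: [0.8, 1.0, 0.5]
grip_width: 0.0004
grip_force: 0.5
```

Emit:
arm_command(deltas=[-1,0,0,-0.02,0,-1,0,0,-0.04,0,-1,-0.02,-0.037,0,0,-1,-0.02,-0.037,0,0,-1,-0.0225,-0.038,0,0,-1,0,0,0,0])

```text
time: 9.93
position: [0.5629, 0.1597, 0.103]
tool_rot: [0.99, -0.139, -0.001, -0.0]
ft_force: [0.1, -1.1, -1.0]
grip_width: 0.0006
grip_force: 0.0
```

```bash
python3 lid.py
python3 - <<'E'
from h import *
p=np.r_[status.get_obs()["position"],1]
q=imaging.camera_params("scene");K=np.array(q["intrinsics"]);c=np.array(q["camera_from_world"])@p
print((K@np.array([c[0],-c[1],-c[2]])/-c[2]).round(1))
im,d,K,T=grab("scene");a=im[70:270,130:330]
im,d,K,T=grab("wrist")
cv2.imwrite("pics/m2.png",np.hstack([cv2.resize(a,(384,384)),im[:,60:460]])[...,::-1])
E
```

```text
t 9.93 own x -0.1609 y 0.1121 z 0.1030 F [ 0.1 -1.1 -1. ] heading -16.00 grip 0.001
top slope x 0.0005 y 0.0008 z0 0.0652 12189 12288
  clip 0.11 543 [(-0.19, 0.449), (-0.189, 0.457), (-0.188, 0.458), (-0.188, 0.455), (-0.187, 0.461), (-0.186, 0.455), (-0.186, 0.459), (-0.185, 0.462), (-0.184, 0.462), (-0.184, 0.463), (-0.183, 0.46), (-0.182, 0.464), (-0.182, 0.462), (-0.181, 0.465), (-0.18, 0.465), (-0.179, 0.462), (-0.179, 0.463), (-0.178, 0.461), (-0.177, 0.461), (-0.177, 0.465), (-0.176, 0.462), (-0.176, 0.465), (-0.175, 0.467), (-0.174, 0.468), (-0.174, 0.465), (-0.173, 0.465), (-0.172, 0.466), (-0.172, 0.466), (-0.171, 0.467), (-0.17, 0.469), (-0.17, 0.469), (-0.169, 0.469), (-0.168, 0.47), (-0.168, 0.468), (-0.167, 0.467), (-0.166, 0.469), (-0.166, 0.469), (-0.165, 0.468), (-0.164, 0.468), (-0.164, 0.469), (-0.163, 0.467), (-0.162, 0.466), (-0.162, 0.471), (-0.161, 0.469), (-0.161, 0.468), (-0.16, 0.47), (-0.159, 0.468), (-0.158, 0.469), (-0.158, 0.469), (-0.157, 0.47), (-0.157, 0.466), (-0.156, 0.469), (-0.155, 0.469), (-0.155, 0.47), (-0.154, 0.469), (-0.154, 0.466), (-0.153
[... 1723 characters left out ...]
.268), (-0.136, 0.263), (-0.136, 0.06), (-0.135, 0.262), (-0.135, 0.059), (-0.135, 0.057), (-0.134, 0.263), (-0.134, 0.231), (-0.133, 0.234), (-0.133, 0.232), (-0.133, 0.262), (-0.133, 0.46), (-0.133, 0.241), (-0.133, 0.056), (-0.133, 0.243), (-0.132, 0.219), (-0.132, 0.461)]
  clip -0.11 138 [(-0.163, 0.075), (-0.162, 0.075), (-0.161, 0.073), (-0.159, 0.072), (-0.158, 0.071), (-0.157, 0.069), (-0.156, 0.07), (-0.154, 0.067), (-0.153, 0.066), (-0.151, 0.07), (-0.15, 0.069), (-0.148, 0.065), (-0.147, 0.065), (-0.145, 0.065), (-0.144, 0.065), (-0.143, 0.064), (-0.141, 0.062), (-0.14, 0.063), (-0.138, 0.061), (-0.137, 0.058), (-0.134, 0.062), (-0.133, 0.06), (-0.132, 0.059)]
[216.8 151.3   1. ]
```

View pics/m2.png

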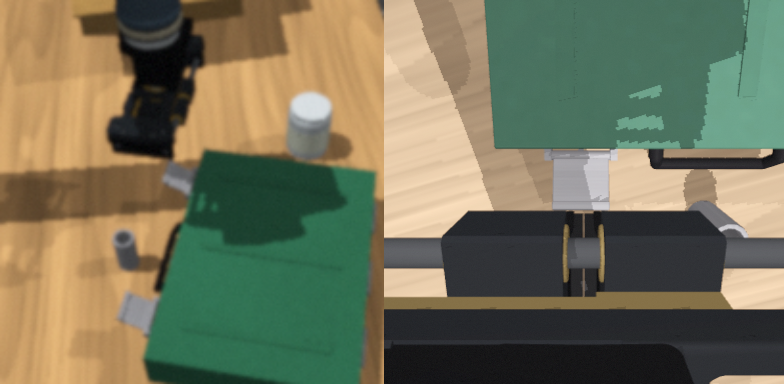

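The lid is now flat (slope about 0) and both clips are open, with their edges at own x about -0.165 and z about 0.075. Next is the left clip.

Emit:
arm_command(deltas=[-1,0.002,0,0.02,0,-1,0,0,0.02,0,-1,0,0,0.01,0,-1,0,0,0.005,0,-1,0,0,0.005,0,-1,0,0,0.005,0,-1,0,0,0.005,0,-1,0,0,0.005,0,-1,0,0,0.005,0,-1,0,0,0,0])

```text
time: 11.38
position: [0.5676, 0.1564, 0.0229]
tool_rot: [0.99, -0.141, 0.001, -0.0]
ft_force: [0.2, -0.1, 0.4]
grip_width: 0.0002
grip_force: 0.0
```

```bash
sed -i 's/(P\[...,2\]>.02)&(d>0)/(P[...,2]>.005)\&(P[...,2]<.1)\&(d>0)/; s/::6\]/::20]/' lid.py; python3 lid.py
python3 - <<'E'
from h import *
im,d,K,T=grab("scene");a=im[70:270,130:330]
im,d,K,T=grab("wrist")
cv2.imwrite("pics/m3.png",np.hstack([cv2.resize(a,(384,384)),im[:,60:460]])[...,::-1])
E
```

```text
t 11.38 own x -0.1554 y 0.1103 z 0.0229 F [ 0.2 -0.1  0.4] heading -16.26 grip 0.000
top slope x 0.0005 y 0.0005 z0 0.0652 12064 12235
  clip 0.11 0 []
  clip -0.11 133 [(-0.165, 0.071), (-0.16, 0.077), (-0.155, 0.067), (-0.15, 0.067), (-0.144, 0.066), (-0.14, 0.065), (-0.134, 0.06)]
scene slope x 0.0013 y -0.0006 z0 0.0655 10933 10934
  clip 0.11 24 [(-0.145, 0.043), (-0.134, 0.052)]
  clip -0.11 146 [(-0.163, 0.076), (-0.159, 0.074), (-0.155, 0.069), (-0.15, 0.066), (-0.146, 0.064), (-0.141, 0.061), (-0.137, 0.061), (-0.132, 0.059)]
```

View pics/m3.png

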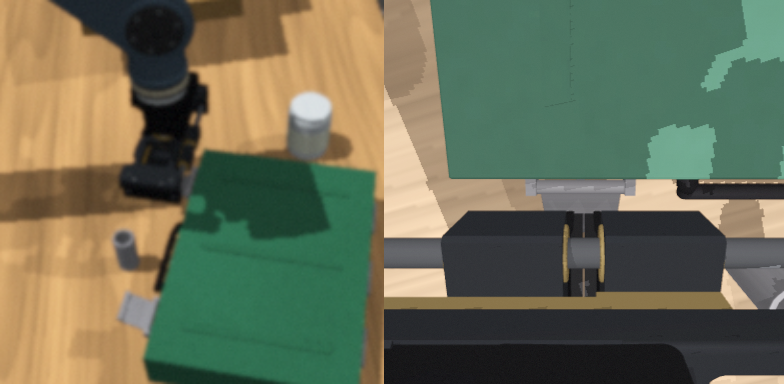

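The left clip (right panel, about (585,195)) is now bent down roughly 40°, just short of snapping. The lid is still flat and the right clip is open. I'll push a bit further.

Emit:
arm_command(deltas=[-1,0,0,0.004,0,-1,0,0,0.004,0,-1,0,0,0.004,0,-1,0,0,0,0])

```text
time: 12.08
position: [0.566, 0.1564, 0.0106]
tool_rot: [0.99, -0.141, -0.001, 0.0]
ft_force: [-1.1, -0.2, 0.0]
grip_width: 0.0005
grip_force: 0.0
```

```bash
python3 lid.py
python3 - <<'E'
from h import *
im,d,K,T=grab("wrist");P=cloud(d,K,T);q=P[...,:2]-C;ox=q@EX;oy=q@EY
m=(abs(oy-.11)<.018)&(ox<-.127)&(ox>-.19)&(P[...,2]<.06);print(m.sum(),[(round(float(a),3),round(float(b),3)) for a,b in sorted(zip(ox[m],P[...,2][m]))[::60]])
E
```

```text
t 12.07 own x -0.1571 y 0.1098 z 0.0106 F [-1.1 -0.2  0. ] heading -16.25 grip 0.000
top slope x 0.0005 y 0.0005 z0 0.0652 12137 12259
  clip 0.11 0 []
  clip -0.11 134 [(-0.165, 0.07), (-0.159, 0.079), (-0.155, 0.067), (-0.15, 0.063), (-0.145, 0.063), (-0.14, 0.06), (-0.135, 0.061)]
scene slope x 0.001 y -0.001 z0 0.0654 10918 10919
  clip 0.11 0 []
  clip -0.11 143 [(-0.163, 0.075), (-0.159, 0.074), (-0.155, 0.071), (-0.15, 0.067), (-0.145, 0.064), (-0.14, 0.064), (-0.136, 0.059), (-0.131, 0.058)]
2075 [(-0.166, 0.056), (-0.156, -0.0), (-0.156, -0.0), (-0.155, -0.002), (-0.154, 0.0), (-0.153, -0.002), (-0.153, -0.001), (-0.152, -0.001), (-0.151, -0.001), (-0.151, -0.001), (-0.147, 0.058), (-0.147, 0.05), (-0.147, 0.056), (-0.147, 0.055), (-0.146, 0.039), (-0.146, 0.044), (-0.146, 0.042), (-0.146, 0.058), (-0.145, 0.051), (-0.145, 0.047), (-0.145, 0.057), (-0.145, 0.038), (-0.132, 0.056), (-0.131, 0.057), (-0.131, 0.058), (-0.13, 0.058), (-0.13, 0.058), (-0.13, 0.058), (-0.129, 0.059), (-0.129, 0.058), (-0.129, 0.058), (-0.128, 0.059), (-0.128, 0.059), (-0.128, 0.058), (-0.127, 0.058)]
```

Emit:
arm_command(deltas=[-1,-0.002,0,-0.03,0,-1,0,0,-0.03,0,-1,0,0,-0.03,0,-1,0,0.04,0,0,-1,0,0.045,0,0,-1,0,0.045,0,0,-1,0,0.045,0,0,-1,0,0.045,0,0,-1,0,0,0,0,-1,0,0,0,0])

```text
time: 13.48
position: [0.5031, -0.054, 0.1013]
tool_rot: [0.99, -0.142, 0.0, -0.0]
ft_force: [0.5, 0.5, 0.8]
grip_width: 0.0005
grip_force: 0.0
```

```bash
python3 lid.py
python3 - <<'E'
from h import *
im,d,K,T=grab("scene");a=im[70:270,130:330]
im,d,K,T=grab("wrist")
cv2.imwrite("pics/m4.png",np.hstack([cv2.resize(a,(384,384)),im[:,:400]])[...,::-1])
E
```

```text
t 13.47 own x -0.1585 y -0.1098 z 0.1013 F [0.5 0.5 0.8] heading -16.29 grip 0.000
top slope x 0.0009 y 0.0003 z0 0.0652 12308 12368
  clip 0.11 5 [(-0.154, 0.006)]
  clip -0.11 0 []
scene slope x 0.0012 y -0.0007 z0 0.0654 10917 10917
  clip 0.11 0 []
  clip -0.11 144 [(-0.163, 0.074), (-0.158, 0.073), (-0.154, 0.07), (-0.15, 0.067), (-0.145, 0.064), (-0.141, 0.063), (-0.136, 0.06), (-0.132, 0.058)]
```

View pics/m4.png

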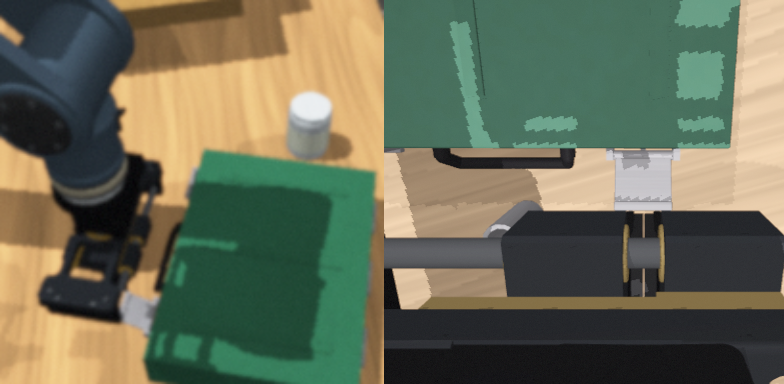

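The left clip now hangs flat and is gone from the top edge. The right clip sits centred under the fingers (right panel, about (643,180)), and the socket hasn't moved. I'll press the right clip the same way.

Emit:
arm_command(deltas=[-1,0,0,0.02,0,-1,0,0,0.02,0,-1,0,0,0.01,0,-1,0,0,0.006,0,-1,0,0,0.006,0,-1,0,0,0.006,0,-1,0,0,0.006,0,-1,0,0,0.006,0,-1,0,0,0.006,0,-1,0,0,0.005,0,-1,0,0,0,0,-1,0,0,0,0])

```text
time: 15.18
position: [0.503, -0.0543, 0.01]
tool_rot: [0.99, -0.141, 0.0, 0.0]
ft_force: [-0.6, 0.4, 1.5]
grip_width: 0.0009
grip_force: 0.0
```

```bash
python3 lid.py
```

```text
t 15.18 own x -0.1585 y -0.1101 z 0.0100 F [-0.6  0.4  1.5] heading -16.25 grip 0.001
top slope x 0.0009 y 0.0006 z0 0.0652 12307 12358
  clip 0.11 7 [(-0.143, 0.005)]
  clip -0.11 0 []
scene slope x 0.001 y -0.0009 z0 0.0655 10924 10924
  clip 0.11 1 [(-0.131, 0.058)]
  clip -0.11 15 [(-0.169, 0.05)]
```

Lift clear and verify both clips, the case and the bystanders.

Emit:
arm_command(deltas=[-1,-0.002,0,-0.03,0,-1,0,0,-0.04,0,-1,0,0,-0.05,0,-1,0,0,-0.05,0,-1,-0.02,0.05,-0.02,0,-1,-0.02,0.05,0,0,-1,-0.02,0.05,0,0,-1,0,0.05,0,0,-1,0,0,0,0,-1,0,0,0,0])

```text
time: 16.52
position: [0.3872, -0.2283, 0.2001]
tool_rot: [0.99, -0.142, -0.0, -0.0]
ft_force: [-0.0, 1.5, 0.3]
grip_width: 0.0005
grip_force: 0.0
```

```bash
python3 lid.py
python3 - <<'E'
from h import *
out=[]
for n in("top","scene"):
    z=np.load(n+".npz");im,d,K,T=grab(n)
    for tag,I,D,TT in(("before",z["im"],z["d"],z["T"]),("after",im,d,T)):
        P=cloud(D,K,TT);hs=cv2.cvtColor(I,cv2.COLOR_RGB2HSV)
        for nm,c,r in(("tin",(.779,.254),.055),("socket",(.499,.06),.03),("spanner",(.66,-.24),.12)):
            m=(np.hypot(P[...,0]-c[0],P[...,1]-c[1])<r)&(P[...,2]>.006)&(P[...,2]<.1)&(hs[...,1]<90)&(D>0)
            if nm=="spanner": m&=(P[...,1]<-.2)
            print(n,tag,nm,m.sum(),P[m].mean(0).round(3) if m.any() else None)
    q=P[...,:2]-C;ox=q@EX;oy=q@EY
    g=(P[...,2]>.055)&(P[...,2]<.08)&(hs[...,1]>90)&(hs[...,0]>60)&(hs[...,0]<95)&(abs(ox)<.2)&(abs(oy)<.25)
    print("lid rect own",cv2.minAreaRect(np.c_[ox[g],oy[g]].astype(np.float32)))
    for sy in(.11,-.11):
        m=(abs(oy-sy)<.015)&(ox<-.126)&(ox>-.18)&(P[...,2]>.008)&(P[...,2]<.1);print(sy,m.sum(),"min ox",ox[m].min().round(3) if m.any() else None)
    out.append(im[70:270,130:330] if n=="scene" else im[100:300,150:400])
cv2.imwrite("pics/m5.png",np.hstack([cv2.resize(a,None,fx=1.7,fy=1.7) for a in out])[...,::-1])
E
```

```text
t 16.52 own x -0.2210 y -0.3096 z 0.2001 F [-0.   1.5  0.3] heading -16.30 grip 0.001
top slope x 0.001 y 0.0004 z0 0.0652 12301 12358
  clip 0.11 6 [(-0.134, 0.005)]
  clip -0.11 6 [(-0.146, 0.005)]
scene slope x 0.0012 y -0.0007 z0 0.0654 10923 10924
  clip 0.11 2 [(-0.166, 0.006)]
  clip -0.11 3 [(-0.132, 0.054)]
top before tin 656 [0.776 0.251 0.076]
top before socket 124 [0.498 0.06  0.038]
top before spanner 321 [ 0.664 -0.236  0.008]
top after tin 654 [0.775 0.251 0.076]
top after socket 123 [0.498 0.06  0.038]
top after spanner 356 [ 0.665 -0.237  0.008]
lid rect own ((0.0019036605954170227, 0.0016272962093353271), (0.3351619243621826, 0.24888581037521362), 89.91520690917969)
0.11 30 min ox -0.133
-0.11 30 min ox -0.133
scene before tin 140 [0.793 0.257 0.084]
scene before socket 215 [0.499 0.053 0.041]
scene before spanner 650 [ 0.665 -0.239  0.008]
scene after tin 685 [0.776 0.238 0.061]
scene after socket 225 [0.499 0.053 0.041]
scene after spanner 654 [ 0.666 -0.239  0.008]
lid rect own ((0.0022744685411453247, -0.0018616318702697754), (0.24810409545898438, 0.3384014070034027), 0.13097016513347626)
0.11 18 min ox -0.131
-0.11 29 min ox -0.131
```

View pics/m5.png

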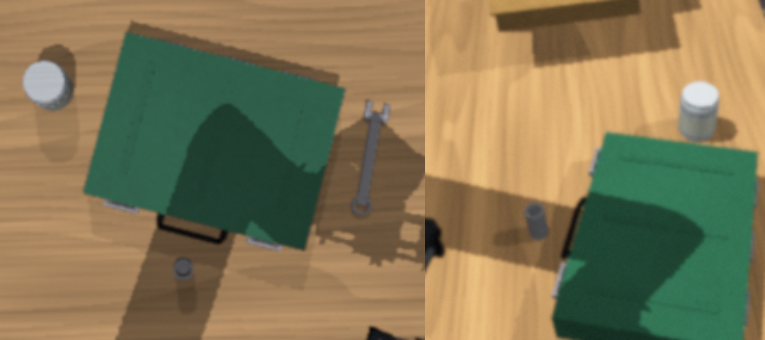

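The lid is flat and both clips lie against the front at (120,205) and (265,243), with nothing standing out past own x -0.133. The case, tin, socket and spanner are where they started.

```bash
python3 -c "from rig import order;print(order.hand_in())"
```

```text
the job is handed in; nothing more can be done
None
```

I closed the lid fully, then snapped the left clip and the right clip flat, and handed the job in at about 17 s; final camera checks showed the case, spanner, socket and tin still in place, but the hand-in returned no verdict.

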